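Lay the timer bracket down against the stop bar

TASK

The tall aluminium angle bracket has to lie on its face against the stop bar so that timers can be fitted into its two square openings. Using the fingertips only, tip it over away from the stop bar onto the outer face of its upright, following its top edge down with a finger so that it is let down gently and never drops freely, then push it along the bench until the underside of its foot sits square and flush against the stop bar. Do not grip, squeeze or lift the bracket, and leave everything else where it is.

Things in the scene. Friction and masses are not known exactly. Their poses are not given: they have to be found in the camera images.
- bracket: loose L-shaped aluminium bracket, 0.26 to 0.49 kg, standing on its foot. Origin: middle of the heel edge, the bottom edge of the upright's outer face, on the bench. x points out of that outer face, away from the stop bar: the way it must tip; y along the heel edge; z up the upright. Balance point at about 13 degrees of tilt. Laid as wanted, x points straight down and z away from the bar.
- stop_bar: dark steel bar screwed to the bench, cannot move: 180 mm long, 25 wide, 22 high (bolt heads 6 mm more), left of the bracket. Origin: on the bench, middle of its stop face, the long face towards the bracket. x out of that face to the bracket, y along it, z up. The bar lies at x -25 to 0 mm. The end of the bracket's foot starts about 5 to 27 mm clear of this face, roughly square to it.
- heel (a point): middle of the bracket's heel edge (the bracket's origin): the edge it tips over
- heel_left (a point): end of the heel edge at y = +40 mm of the bracket, on the underside of the foot
- heel_right (a point): end of the heel edge at y = -40 mm of the bracket, on the underside of the foot
- top_edge (a point): middle of the top edge of the upright's outer face. The upright is a plate 80 mm wide, 160 tall, 6 thick (bracket x -6 to 0 mm) with two square openings 46 x 46 mm (26 to 72 and 82 to 128 mm above the heel edge), solid above 128 mm. Laid down it is flat on the bench, 6 mm high.
- foot (a point): middle of the inner (upper) face of the foot, at bracket x -28, z 10 mm. The foot is a plate 50 mm long (x -50 to 0), 80 wide, 10 thick, running from the upright towards the stop bar; thin brace rods at its two side edges (36 mm either side of the middle) reach 34 mm up the upright. Laid down, the foot stands up 50 mm at the end near the bar and this face looks away from the bar.
- timer_a: loose panel timer, beige block 47 x 84 x 48 mm with a black plug end, lying on the green mat left of the stop bar; a bystander, origin under its middle
- timer_b: a second such panel timer, 47 x 84 x 48 mm, also on the green mat left of the stop bar; a bystander, origin under its middle
- driver: screwdriver, 185 mm long, 28 mm thick, lying on the green mat near the front edge; a bystander, origin under its middle
- tape: roll of masking tape lying flat, 105 mm across, 21 mm high, behind the work; a bystander, origin under its middle
- frames: tangle of white mounting frames, 104 x 85 x 54 mm, far right; a bystander, origin under its middle
Things that resemble listed ones, but are neither listed nor needed, are in the scene too. Leave any orange look-alike of the bracket alone. Leave any orange look-alike of the stop_bar alone.

How it is judged:
By the outcome, as a careful person would: the job done as asked, in the order asked, and still so for the second after the job is handed in, with the robot touching nothing.
It also fails if it takes over 64 s, if anything falls off the work surface, if the arm or the gripper's body presses on something with over 40 N, if the wrist force passes 120 N, or if a joint passes its speed limit or range.

ROBOT

A 6-joint arm with a two-finger parallel gripper is mounted at the origin on a cart in front of the work surface, level with it; the furniture and walls round the work are solid. World frame = base frame: x ahead of the robot, y to its left, z up, the work surface at z = 0. Lengths are in mm, angles in rad, forces in N, time in s.
With the tool pointing down it reaches from about 325 to 775 mm from the base axis. Payload 5.5 kg.
Tool frame: the origin (TCP) lies between the finger pads; the fingertips stand 11 mm ahead of it and the grasp point (between the pads) lies 8 mm behind it; z points along the fingers, y is the line along which they close (so a half turn about z gives the same grasp; the last joint's range is limited). The gripper opens to 88 mm and grips with 3 to 60 N. Pads are 20 mm wide; open, the fingers measure 115 mm over their backs; the gripper's body (75 mm by 178 mm) begins 61 mm behind the grasp point.
Start: joints at [-1.224, 0.091, 1.231, -0, 1.82, -0.057], TCP at [235.75, -551.759, 233.631] pointing down, gripper open.
Joint ranges: [-2.87, 2.87], [-0.86, 2.18], [0.17, 2.46], [-1.51, 4.65], [0.06, 2.69], [-2.65, 2.65]. Speed limits (rad/s): [2.57, 2.57, 3.01, 3.14, 3.14, 3.14].

INTERFACE

Orientations are given as a unit quaternion [x, y, z, w].
In Python, from rig import bot, viewer, job_done, regions_of, place_of gives the robot as it stands.
- The arm moves only by the tool send_rows, never from a script. Its argument "moves" is a list of rows, each a list of 3 entries, a list of its own where there are three numbers: the turn, a rotation vector about the world's x, y, z in degrees, then the shift along the world's x, y, z in m, then the finger opening in m, from 0 to 0.0878. A call has 1 to 5 rows; each row is the pose to reach, as a shift and turn from the pose commanded when the call began; what a row does not reach only later rows make up. A row lasts 1/10 s, in which the tool goes at most 50 mm and 8.59 degrees, less where a joint would pass 70% of its speed; a pose out of reach is approached as far as the arm can. A call with a gripper value outside its range is refused whole. The fingers move at their own pace and stop on an object; the grip force is fixed at half the most. Time passes only in rows, so rows that repeat a pose let the fingers close. It gives the time, the measured TCP pose, the force, the opening and the grip force at its end, in the units of the state.
- bot.get_state(): the state, without advancing time (a new reading comes with each control period).
- viewer.get_image(name): name is "scene" or "top"; returns the picture (400x640x3 uint8, blue, green, red); there is no depth.
- viewer.camera_info(name): a dict with "fx", "fy", "cx", "cy" (pixels), "camera_from_world" (4x4, takes a point from world to camera coordinates). Camera axes: x right, y down, z forward; pixel columns grow to the right and rows downward; lengths in mm; the calibration is good to about 2 mm. A picture is of the moment at which its call begins. camera_info takes no time and is no camera call.
- job_done(): hands the job in; it is judged then, once.
Trained networks look in the newest picture that a camera, given by its name, has taken for a name from the list of things; names that differ only in an ending like _2 or _b are one class to them, and where a whole thing is asked for, a point or a joint stands for the part that bears it (a point fixed in the world has none). Each returns a list of dicts, best first, with "confidence" (0 to 1); they miss things now and then, are a little off and sometimes report something else, mostly with a low value. They report only what shows in the picture. A call takes as long as a camera call. They do not tell look-alikes from the thing itself.
- regions_of(camera, thing): "mask" (400x640 bool, what is visible of it) and "rect" ([left, top, width, height] as shares, 0 to 1, of the picture: columns of its width, rows of its height, round what is visible of it).
- place_of(camera, thing): "xy" ([column, row] as shares, 0 to 1, of the picture: columns of its width, rows of its height: a listed point, or the origin of a listed thing).
The state is a dict: "time": time; "qpos": joint angles; "dq": joint speeds; "tau": joint torques, N m; "eef_pos": TCP position; "tcp_rot": TCP orientation; "ft_force": force on the tool from outside, world axes, zero at the start; "moment": the same for the moment, N m; "width": finger opening in mm; "grasp_force": force on a finger pad.
Only numpy, scipy, OpenCV 4.12 (cv2) and the standard library are available. Lean on these libraries where they do the work, as an engineer would, in place of code of your own. Each camera call takes 0.05 s, during which the arm holds its last target. There are 200 camera calls.

## Working session

There is one attempt and no reset: what is moved stays moved. The work goes in short steps, Python scripts to look and compute and a tool call to move; the robot and the scene stay as the last step left them, time stands still between calls to the robot, and variables do not carry over. Pictures are saved under pics/ and viewed, at most 10 in all, crops included, and the job is handed in when it is done.

Besides the shell and the picture viewer there is one more tool, called after "Emit:" as name(argument=value, ...), one argument or row to a line, values as JSON. send_rows: Moves the arm, as the interface text tells. Its arguments: {"type":"object","properties":{"moves":{"type":"array","items":{"type":"array"}}},"required":["moves"]}

```bash
mkdir -p pics; cat > h.py <<'E'
import numpy as np, cv2
from rig import bot, viewer, job_done, regions_of, place_of
def ray(cam,px):
    c=viewer.camera_info(cam); T=np.array(c["camera_from_world"]); R=T[:3,:3]; o=-R.T@T[:3,3]
    d=R.T@np.array([(px[0]-c["cx"])/c["fx"],(px[1]-c["cy"])/c["fy"],1]); return o,d
def atz(cam,px,z=0):
    o,d=ray(cam,px); return o+d*(z-o[2])/d[2]
def proj(cam,p):
    c=viewer.camera_info(cam); q=np.array(c["camera_from_world"])@np.append(p,1)
    return np.array([c["fx"]*q[0]/q[2]+c["cx"],c["fy"]*q[1]/q[2]+c["cy"]])
def snap(cam,name):
    im=viewer.get_image(cam); cv2.imwrite(f"pics/{name}.png",im); return im
def pts(cam,thing,n=3):
    return [(round(r["confidence"],2),np.array(r["xy"])*[640,400]) for r in place_of(cam,thing)[:n]]
E
python3 - <<'E'
from h import *
np.set_printoptions(precision=1,suppress=True)
for cam in("scene","top"):
    im=snap(cam,cam+"0")
    o,d=ray(cam,(320,200)); print(cam,o,d)
    for t,z in [("bracket",0),("stop_bar",0),("heel",0),("heel_left",0),("heel_right",0),("top_edge",160),("foot",10),("tape",0),("timer_a",0),("driver",0),("frames",0)]:
        print(t,[(c,p,atz(cam,p,z)[:2]) for c,p in pts(cam,t)])
print(bot.get_state())
E
```

```text
scene [-134.7  608.4 1157.1] [ 0.5 -0.5 -0.7]
bracket [(0.51, array([267.4, 270.5]), array([566.9, 169.4]))]
stop_bar [(0.62, array([328.2, 246.4]), array([477.6, -58.4]))]
heel [(0.98, array([335.4, 234. ]), array([ 497.6, -122.7])), (0.88, array([364.7, 244.3]), array([ 381. , -158.9]))]
heel_left [(0.84, array([361.5, 254.4]), array([ 360.3, -113.6])), (0.59, array([325.4, 231.5]), array([ 535.5, -105.9]))]
heel_right [(0.64, array([366.1, 236.9]), array([ 399.5, -191.1]))]
top_edge [(0.94, array([336.4, 202.4]), array([ 506.4, -136. ])), (0.86, array([362.6, 216.3]), array([ 392.4, -146. ]))]
foot [(0.93, array([334.6, 238.8]), array([478.7, -96.3])), (0.79, array([372.5, 244.2]), array([ 355. , -172.4])), (0.34, array([284.6, 289.2]), array([459.2, 184.4]))]
tape [(0.58, array([232.3, 237.3]), array([785. , 158.4]))]
timer_a [(0.82, array([281.1, 289.4]), array([472.9, 189.5])), (0.54, array([265.6, 270.2]), array([572.8, 172.8]))]
driver [(0.69, array([304.7, 317.2]), array([339.1, 208.7]))]
frames [(0.64, array([382.4, 172.8]), array([ 578.1, -538.6]))]
top [ 436.9 -144.9 1176
[... 1119 characters left out ...]
7]), array([466.9, 179.5]))]
timer_a [(0.92, array([203.9, 186.9]), array([561. , 173.7])), (0.58, array([201. , 218.5]), array([461.2, 178.7])), (0.3, array([190.2, 252.5]), array([355.7, 207.7]))]
driver [(0.64, array([189.8, 250.9]), array([360.6, 209.1]))]
frames [(0.82, array([432.5, 184.6]), array([ 578.2, -555.2]))]
{'time': 1.2, 'qpos': array([-1.2,  0.1,  1.2,  0. ,  1.8, -0.1]), 'dq': array([-0.,  0.,  0.,  0.,  0., -0.]), 'tau': array([ -0. , -44.6, -40.7,   0.1,   0. ,  -0. ]), 'eef_pos': array([ 235.7, -551.8,  233.6]), 'tcp_rot': array([ 1. ,  0.2,  0. , -0. ]), 'ft_force': array([ 0.7, -0.8, -0.3]), 'moment': array([0., 0., 0.]), 'grasp_force': 0.0, 'width': 87.69521661714322}
```

View pics/scene0.png

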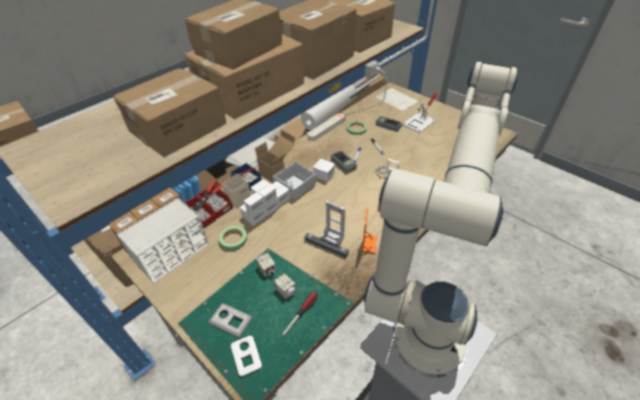

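View pics/top0.png

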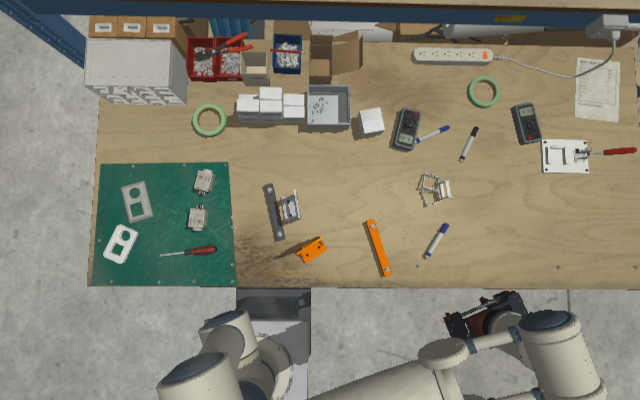

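The grey bracket stands at top pixel (290,206), with the dark bar at (274,212). The orange bracket is at (312,250) and the orange bar at (378,248). I'll zoom in on the work area next.

```bash
python3 - <<'E'
from h import *
np.set_printoptions(precision=1,suppress=True)
a=cv2.imread("pics/top0.png")[165:265,240:345]; b=cv2.imread("pics/scene0.png")[190:270,290:395]
a=cv2.resize(a,None,fx=5,fy=5,interpolation=cv2.INTER_CUBIC)[:500]; 
b=cv2.resize(b,None,fx=5,fy=5,interpolation=cv2.INTER_CUBIC)
cv2.imwrite("pics/ca.png",a);cv2.imwrite("pics/cb.png",b)
for cam in("top","scene"):
    viewer.get_image(cam)
    for t in("stop_bar","bracket"):
        for r in regions_of(cam,t)[:3]:
            m=r["mask"].astype(np.uint8); ys,xs=np.nonzero(m)
            z=22 if t=="stop_bar" else 160
            P=np.float32([atz(cam,(x,y),z)[:2] for x,y in zip(xs,ys)])
            print(cam,t,round(r["confidence"],2),len(xs),(xs.mean(),ys.mean()),cv2.minAreaRect(P), cv2.boxPoints(cv2.minAreaRect(P)).tolist() if t=="stop_bar" else "")
c=viewer.camera_info("top");print(c["fx"],c["cx"],c["cy"])
E
```

```text
top stop_bar 0.77 469 (np.float64(274.3091684434968), np.float64(210.98720682302772)) ((486.94158935546875, -51.42742156982422), (178.2958526611328, 26.248823165893555), 13.768765449523926) [[397.23175048828125, -59.8977165222168], [403.47906494140625, -85.39225769042969], [576.6514282226562, -42.95712661743164], [570.4041137695312, -17.46258544921875]]
top bracket 0.76 392 (np.float64(311.7959183673469), np.float64(248.5765306122449)) ((378.2734680175781, -165.0120849609375), (42.57221984863281, 72.58735656738281), 34.060508728027344) 
top bracket 0.66 348 (np.float64(290.38793103448273), np.float64(207.41954022988506)) ((491.8321228027344, -107.1705551147461), (64.63468933105469, 41.98994445800781), 9.196029663085938) 
top bracket 0.16 362 (np.float64(197.96408839779005), np.float64(218.07734806629836)) ((460.68988037109375, 143.1504364013672), (46.62239074707031, 68.0433578491211), 80.9439697265625) 
scene stop_bar 0.63 390 (np.float64(325.3666666666667), np.float64(244.47948717948717)) ((480.99951171875, -44.55618667602539), (184.3682403564453, 40.926849365234375), 13.351433753967285) [[386.5814514160156, -45.93330383300781], [396.0324401855469, -85.75398254394531], [575.4176025390625, -43.17906951904297], [565.966552734375, -3.3583908081054688]]
scene bracket 0.71 679 (np.float64(333.2032400589102), np.float64(223.7260677466863)) ((451.6151123046875, -56.90507507324219), (77.58981323242188, 192.01202392578125), 36.341941833496094) 
scene bracket 0.5 202 (np.float64(368.84158415841586), np.float64(244.03465346534654)) ((301.803955078125, -63.090877532958984), (42.51758575439453, 68.46669006347656), 37.23444366455078) 
371.68467336710034 313.62732089615037 189.9918888385755
```

View pics/ca.png

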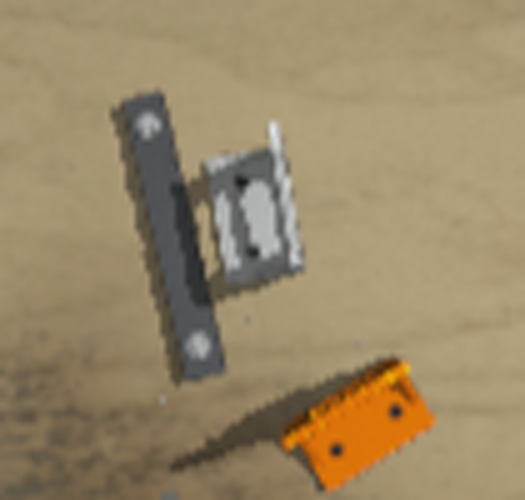

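View pics/cb.png

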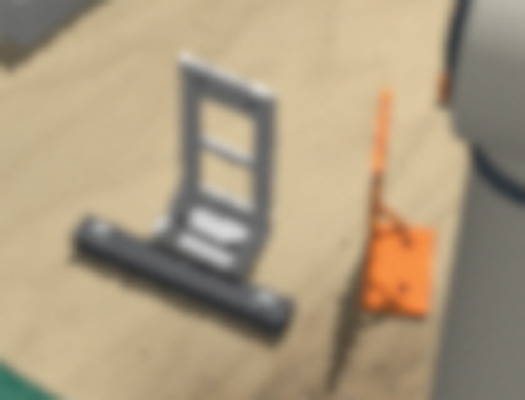

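The grey bracket's top strip runs in the top view from about px (294.4,189.4) to (300.4,218), nearly parallel to the bar. The upright is on the far side of the foot from the bar. Next I fit the bracket pose, overlay the model, and write the planner.

```bash
cat >> h.py <<'E'
from scipy.spatial.transform import Rotation as Rn
BAR=np.radians(13.77); u=np.array([np.cos(BAR),np.sin(BAR),0]); xh=np.array([np.sin(BAR),-np.cos(BAR),0]); zh=np.array([0,0,1.])
def frame(yaw):  # bracket axes (x away from bar, y along heel)
    return np.array([np.sin(yaw),-np.cos(yaw),0]),np.array([np.cos(yaw),np.sin(yaw),0])
def model(H,yaw,th=0):
    bx,by=frame(yaw); H=np.append(H,0); c,s=np.cos(th),np.sin(th)
    X=c*bx-s*zh; Z=s*bx+c*zh
    return lambda x,y,z:H+x*X+y*by+z*Z
def tool_pose(H,yaw,th,be,d,w):
    "outer finger's pad-tip corner on outer face d mm below top edge; degrees"
    th,be=np.radians([th,be]); bx,by=frame(yaw)
    C=np.append(H,0)+(160-d)*(np.sin(th)*bx+np.cos(th)*zh)
    ax=-np.sin(be)*bx-np.cos(be)*zh; yd=np.cos(be)*bx-np.sin(be)*zh
    R=np.column_stack([np.cross(yd,ax),yd,ax])
    return C-11*ax-w/2*yd,Rn.from_matrix(R)
def rel(p,R):
    s=bot.get_state(); R0=Rn.from_quat(s["tcp_rot"])
    return (R*R0.inv()).as_rotvec(degrees=True),(p-s["eef_pos"])/1000
E
python3 - <<'E'
from h import *
from scipy.optimize import least_squares
np.set_printoptions(precision=2,suppress=True)
obs=[("top",(294.3,189.6),(-3,40,160)),("top",(300.4,218.3),(-3,-40,160)),
 ("top",(281.0,197.3),(-50,40,10)),("top",(286.3,222.2),(-50,-40,10)),
 ("scene",(326.6,201.2),(-3,40,160)),("scene",(344.6,209.2),(-3,-40,160)),
 ("top",(299.9,206.5),(0,0,0)),("scene",(335.4,234.),(0,0,0)),("top",(292,208.9),(-28,0,10)),("scene",(334.6,238.8),(-28,0,10)),("top",(293.8,192.3),(0,40,0)),("top",(301.3,219.8),(0,-40,0)),("top",(300.1,200.7),(0,0,160)),("scene",(336.4,202.4),(0,0,160))]
f=lambda v:np.concatenate([proj(c,model(v[:2],v[2])(*q))-p for c,p,q in obs])
r=least_squares(f,[495,-128,BAR],loss="soft_l1",x_scale=[10,10,.1]); print(r.x[:2],np.degrees(r.x[2]),"\n",r.fun.reshape(-1,2).round(1).tolist())
M=model(r.x[:2],r.x[2])
fm=np.array([490.1,-64.2,0]); print("face mid",fm,"heel in bar frame",(M(0,0,0)-fm)@xh,(M(0,0,0)-fm)@u)
out=[]
for cam,(x0,y0) in(("top",(250,170)),("scene",(300,190))):
    k=7; im=cv2.resize(cv2.imread(f"pics/{cam}0.png")[y0:y0+80,x0:x0+56],None,fx=k,fy=k,interpolation=cv2.INTER_CUBIC)
    def L(ps,col):
        q=np.int32([(proj(cam,p)+.5-[x0,y0])*k for p in ps]); cv2.polylines(im,[q],True,col,1)
    L([M(0,40,0),M(0,-40,0),M(0,-40,160),M(0,40,160)],(0,0,255)); L([M(-6,40,160),M(-6,-40,160),M(0,-40,160),M(0,40,160)],(0,255,255))
    L([M(-50,40,10),M(-50,-40,10),M(0,-40,10),M(0,40,10)],(0,255,0))
    for z in(0,22): L([fm+90*u+z*zh,fm-90*u+z*zh,fm-90*u-25*xh+z*zh,fm+90*u-25*xh+z*zh],(255,0,255))
    out.append(im)
cv2.imwrite("pics/ov.png",np.hstack(out))
print("orange top edge",[atz("top",p,160)[:2] for p in((321,238.5),(297,253))], "foot",[atz("top",p,10)[:2] for p in((326.5,248),(306,262.5))])
s=bot.get_state();print(s["tcp_rot"],s["eef_pos"])
for p in((0,0,-60,30),(0,0,20,30),):
    P,R=tool_pose(r.x[:2],r.x[2],*p); P=P-xh*0; print(p,rel(P,R),P)
E
```

```text
[ 501.84 -128.66] 12.908887050846362 
 [[0.2, -0.1], [0.2, -0.2], [0.1, 0.2], [0.0, 0.3], [-0.6, -0.4], [0.8, -0.7], [-0.6, 0.2], [0.2, -1.4], [-1.4, -0.4], [-2.4, -3.0], [2.9, 2.1], [0.7, -0.7], [-1.5, 2.8], [-0.4, 1.7]]
face mid [490.1 -64.2   0. ] heel in bar frame 65.4036704229437 -3.944006463417491
orange top edge [array([ 407.47, -190.92]), array([ 367.97, -126.4 ])] foot [array([ 373.99, -215.08]), array([ 329.02, -151.93])]
[ 0.98  0.2  -0.    0.  ] [ 235.75 -551.78  233.64]
(0, 0, -60, 30) (array([  0.  ,  -0.  , -10.23]), array([ 0.26,  0.44, -0.  ])) [ 498.49 -114.04  231.  ]
(0, 0, 20, 30) (array([  0.  ,  -0.  , -10.23]), array([ 0.26,  0.44, -0.08])) [ 498.49 -114.04  151.  ]
```

View pics/ov.png

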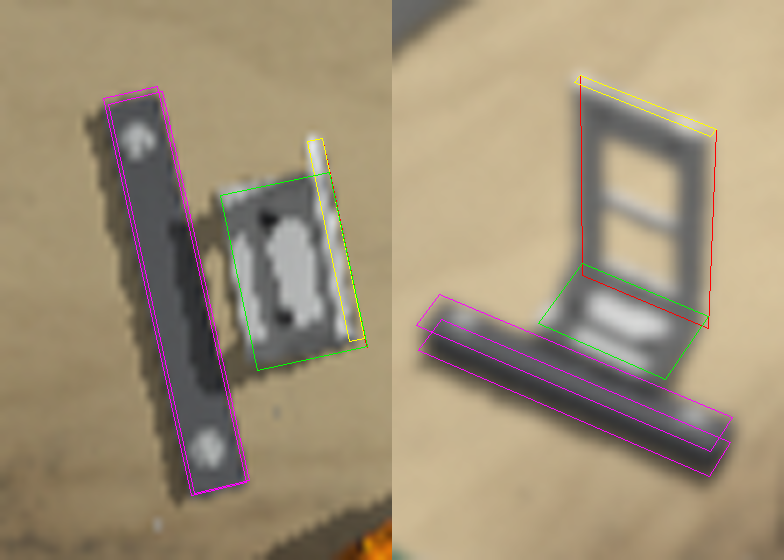

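The model overlay fits within about 2 mm. The heel is at (502,-129), yaw 12.9°, 65 mm from the stop face. I'm moving above the bracket with the fingers straddling its upright.

Emit:
send_rows(
  moves=[
    [[0,0,-2],[0.025,0.04,0],0.03],
    [[0,0,-4],[0.05,0.08,0],0.03],
    [[0,0,-6],[0.075,0.12,0],0.03],
    [[0,0,-8],[0.1,0.16,0],0.03],
    [[0,0,-10.23],[0.125,0.2,0],0.03],
  ],
)

```text
time: 2.0
eef_pos: [361.4, -350.1, 233.8]
tcp_rot: [0.994, 0.111, 0.0, 0.0]
ft_force: [-0.0, -0.2, 0.4]
width: 51.5
grasp_force: 0.0
```

Emit:
send_rows(
  moves=[
    [[0,0,0],[0.025,0.04,0],0.03],
    [[0,0,0],[0.05,0.08,0],0.03],
    [[0,0,0],[0.075,0.12,0],0.03],
    [[0,0,0],[0.1,0.16,0],0.03],
    [[0,0,0],[0.125,0.2,0],0.03],
  ],
)

```text
time: 2.5
eef_pos: [486.4, -149.9, 234.0]
tcp_rot: [0.994, 0.112, 0.0, 0.0]
ft_force: [0.7, -0.8, -0.2]
width: 30.2
grasp_force: 0.0
```

Emit:
send_rows(
  moves=[
    [[0,0,0],[0.0155,0.026,0],0.03],
    [[0,0,0],[0.0155,0.026,0],0.03],
    [[0,0,0],[0.0155,0.026,0],0.03],
  ],
)

```text
time: 2.8
eef_pos: [501.2, -125.5, 233.5]
tcp_rot: [0.994, 0.113, -0.0, 0.0]
ft_force: [-0.0, -0.3, 0.2]
width: 29.8
grasp_force: 0.0
```

Emit:
send_rows(
  moves=[
    [[0,0,0],[0,0,-0.03],0.03],
    [[0,0,0],[0,0,-0.055],0.03],
    [[0,0,0],[0,0,-0.0825],0.03],
    [[0,0,0],[0,0,-0.0825],0.022],
    [[0,0,0],[0,0,-0.0825],0.016],
  ],
)

```text
time: 3.3
eef_pos: [500.7, -126.8, 151.5]
tcp_rot: [0.994, 0.112, -0.0, 0.0]
ft_force: [-0.2, 0.6, 0.0]
width: 17.7
grasp_force: 0.0
```

```bash
python3 - <<'E'
from h import *
np.set_printoptions(precision=2,suppress=True)
s=bot.get_state();print(s["eef_pos"],s["width"],s["ft_force"],s["grasp_force"])
H=np.array([501.84,-128.66]);yaw=np.radians(12.9)
M=model(H,yaw); o=[]
for cam,z in(("top",M(0,0,160)),("scene",M(0,0,120))):
    im=snap(cam,cam+"1"); x,y=np.int32(proj(cam,z)); o.append(cv2.resize(im[y-40:y+40,x-28:x+28],None,fx=7,fy=7,interpolation=cv2.INTER_CUBIC))
cv2.imwrite("pics/s1.png",np.hstack(o))
w=14
for th in range(0,46,3):
    p,R=tool_pose(H,yaw,th,th,18,w); v,d=rel(p,R); print(th,v.round(1),(d*1000).round(1))
E
```

```text
[ 500.67 -126.84  151.53] 17.673439690215233 [-0.23  0.63  0.02] 0.0
0 [0.1 0.2 0.1] [-1.5  4.9 -0.3]
3 [3.  0.8 0.1] [ 0.3 -3.  -0.1]
6 [5.9 1.5 0.1] [  2.1 -10.8  -0.4]
9 [8.8 2.2 0.1] [  3.9 -18.6  -1.1]
12 [11.8  2.8  0.1] [  5.7 -26.3  -2.2]
15 [14.7  3.5  0.1] [  7.4 -34.   -3.7]
18 [17.6  4.2  0.1] [  9.2 -41.6  -5.6]
21 [20.5  4.8  0.1] [ 10.9 -49.   -7.9]
24 [23.5  5.5  0.1] [ 12.6 -56.4 -10.7]
27 [26.4  6.2  0.1] [ 14.2 -63.6 -13.8]
30 [29.3  6.8  0.1] [ 15.8 -70.6 -17.3]
33 [32.2  7.5  0.1] [ 17.4 -77.5 -21.2]
36 [35.2  8.2  0.1] [ 18.9 -84.1 -25.4]
39 [38.1  8.8  0.1] [ 20.4 -90.5 -30. ]
42 [41.   9.5  0.1] [ 21.8 -96.7 -34.9]
45 [43.9 10.2  0.1] [  23.2 -102.6  -40.2]
```

View pics/s1.png

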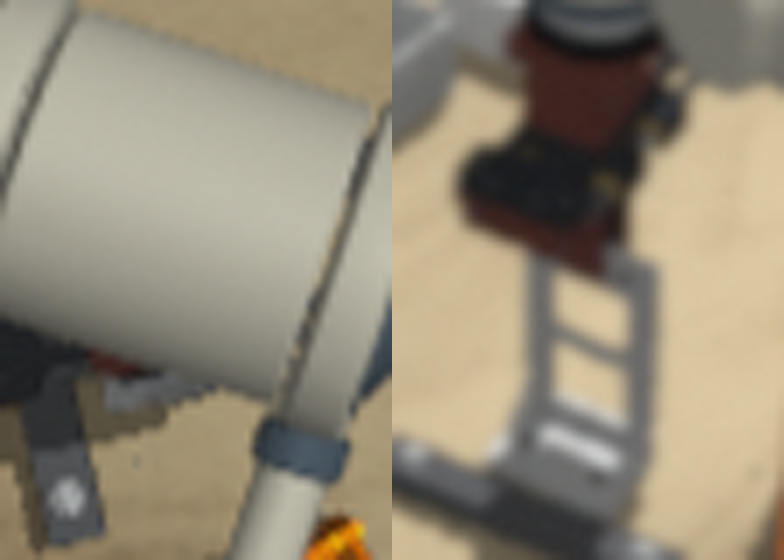

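The scene view shows the plate straddled, with one finger in front of it and one behind. I start tipping slowly.

Emit:
send_rows(
  moves=[
    [[2,0.45,0],[0,-0.001,0],0.014],
    [[3.9,0.9,0],[0.001,-0.0055,-0.0002],0.014],
    [[5.9,1.35,0],[0.002,-0.0105,-0.0004],0.014],
    [[7.8,1.8,0],[0.0033,-0.0155,-0.0008],0.014],
    [[9.8,2.25,0],[0.0045,-0.021,-0.0014],0.014],
  ],
)

```text
time: 3.9
eef_pos: [506.0, -147.6, 150.0]
tcp_rot: [0.99, 0.112, -0.01, -0.088]
ft_force: [0.1, 0.6, 0.1]
width: 13.8
grasp_force: 0.1
```

```bash
cat > chk.py <<'E'
import sys
from h import *
np.set_printoptions(precision=2,suppress=True)
n=sys.argv[1]; x0,y0,ww,hh=map(int,sys.argv[2:6])
im=snap("scene","sc"+n); k=min(780//ww,580//hh)
cv2.imwrite(f"pics/c{n}.png",cv2.resize(im[y0:y0+hh,x0:x0+ww],None,fx=k,fy=k,interpolation=cv2.INTER_CUBIC))
s=bot.get_state();print(s["eef_pos"],s["width"],s["ft_force"],s["qpos"])
E
cat > nxt.py <<'E'
import sys
from h import *
H=np.array([501.84,-128.66]);yaw=np.radians(12.9)
for a in sys.argv[1:]:
    th,be,d,w=map(float,a.split(","))
    p,R=tool_pose(H,yaw,th,be,d,w); v,t=rel(p,R); print(a,v.round(1),(t*1000).round(1))
E
python3 chk.py 2 290 170 90 100; python3 nxt.py 13,13,18,14 16,16,18,14 19,19,18,14 22,22,18,14 25,25,18,14
```

```text
[ 505.78 -148.79  149.07] 14.032751316944584 [-1.68 -0.16  0.07] [-0.44 -0.02  1.5   0.14  1.77  0.93]
13,13,18,14 [2.7 0.6 0.1] [ 2.2 -6.8  1.6]
16,16,18,14 [5.6 1.2 0.1] [  4.  -14.4  -0.1]
19,19,18,14 [8.5 1.9 0.1] [  5.7 -22.   -2.1]
22,22,18,14 [11.4  2.6  0.1] [  7.4 -29.4  -4.6]
25,25,18,14 [14.4  3.2  0.1] [  9.1 -36.7  -7.4]
```

View pics/c2.png

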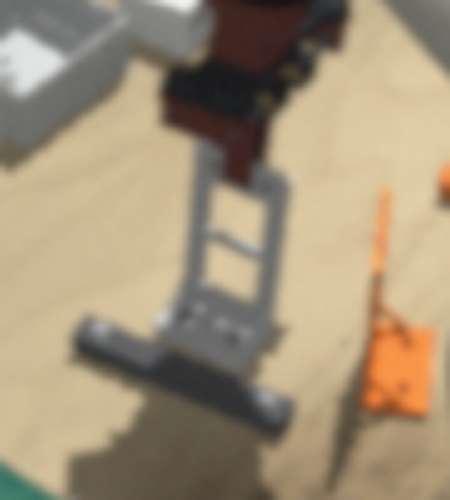

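The bracket is tipping about its heel: the foot has lifted and the plate is between the fingers. I continue past the balance point.

Emit:
send_rows(
  moves=[
    [[2.3,0.5,0],[0.002,-0.006,0],0.014],
    [[4.4,1,0],[0.003,-0.0115,0],0.014],
    [[6.6,1.5,0],[0.0045,-0.017,-0.001],0.014],
    [[8.8,2,0],[0.006,-0.0225,-0.0025],0.014],
    [[11,2.5,0],[0.0072,-0.0285,-0.0042],0.014],
  ],
)

```text
time: 4.45
eef_pos: [513.0, -175.9, 145.3]
tcp_rot: [0.976, 0.11, -0.021, -0.185]
ft_force: [0.4, -0.5, -1.3]
width: 13.9
grasp_force: 0.1
```

```bash
cat >> h.py <<'E'
def tilt(cam="scene"):
    "keypoints of the grey bracket -> heel shift along xh and tilt"
    from scipy.optimize import least_squares
    viewer.get_image(cam); ob=[]
    Hn=np.array([501.84,-128.66])
    for t,q in(("heel",(0,0,0)),("heel_left",(0,40,0)),("heel_right",(0,-40,0)),("top_edge",(0,0,160)),("foot",(-28,0,10))):
        for c,p in pts(cam,t,2): 
            if c>.4: ob.append((p,q,c,t))
    return ob
E
python3 nxt.py 25,25,16,14 28,28,14,14 31,31,14,14 34,34,14,14 37,37,14,14
python3 - <<'E'
from h import *
for p,q,c,t in tilt(): print(t,c,p.round(1))
yaw=np.radians(12.9);H=np.array([501.84,-128.66])
for th in(15,18,21,24):
    M=model(H,yaw,np.radians(th)); print(th,[proj("scene",M(*q)).round(1) for q in((0,0,0),(0,0,160),(-28,0,10))])
print(bot.get_state()["ft_force"],bot.get_state()["grasp_force"])
E
```

```text
25,25,16,14 [3.4 0.8 0. ] [  2.1 -10.4  -1.9]
28,28,14,14 [6.4 1.5 0. ] [  3.9 -18.6  -3.4]
31,31,14,14 [9.3 2.1 0. ] [  5.6 -25.7  -7.1]
34,34,14,14 [12.2  2.8  0. ] [  7.2 -32.7 -11.2]
37,37,14,14 [15.1  3.5  0. ] [  8.7 -39.4 -15.7]
heel 0.77 [361.4 242.5]
heel 0.6 [337.  232.5]
heel_left 0.69 [326.2 231.2]
heel_left 0.56 [361.5 253.3]
heel_right 0.74 [342.  238.5]
heel_right 0.66 [363.8 236. ]
top_edge 0.91 [341.1 195.9]
top_edge 0.67 [367.7 218.7]
foot 0.9 [334.6 234.2]
foot 0.56 [371.9 245.2]
15 [array([335.6, 232.6]), array([341.3, 198.1]), array([332.6, 234. ])]
18 [array([335.6, 232.6]), array([342.3, 197.2]), array([332.8, 233.6])]
21 [array([335.6, 232.6]), array([343.3, 196.5]), array([332.9, 233.2])]
24 [array([335.6, 232.6]), array([344.2, 195.8]), array([333. , 232.9])]
[-0.35214961  0.14825806 -0.01436441] 0.12042175512760878
```

Emit:
send_rows(
  moves=[
    [[2.8,0.6,0],[0.0015,-0.0085,-0.0015],0.014],
    [[5.6,1.3,0],[0.0032,-0.016,-0.003],0.014],
    [[8.4,1.9,0],[0.005,-0.0235,-0.0055],0.014],
    [[11.2,2.5,0],[0.0065,-0.03,-0.0097],0.014],
    [[14.1,3.2,0],[0.008,-0.037,-0.014],0.014],
  ],
)

```text
time: 5.25
eef_pos: [521.3, -212.1, 132.3]
tcp_rot: [0.945, 0.108, -0.034, -0.306]
ft_force: [0.1, -0.6, -0.8]
width: 13.9
grasp_force: 0.3
```

```bash
python3 nxt.py 36,36,14,14 39,38,12,16 42,40,12,18 45,40,11,20 48,40,10,22 51,40,10,24
python3 - <<'E'
from h import *
for p,q,c,t in tilt(): 
    if t in("top_edge","heel","foot"):print(t,c,p.round(1))
yaw=np.radians(12.9);H=np.array([501.84,-128.66])
for th in(32,36):
    M=model(H,yaw,np.radians(th)); print(th,[proj("scene",M(*q)).round(1) for q in((0,0,0),(0,0,160),(-28,0,10))])
s=bot.get_state();print(s["eef_pos"],s["ft_force"],s["qpos"].round(2))
E
```

```text
36,36,14,14 [ 0.2  0.1 -0.1] [-0.1 -1.  -1.2]
39,38,12,16 [ 2.1  0.6 -0. ] [ 1.5 -7.8 -3.7]
42,40,12,18 [ 4.1  1.  -0. ] [  2.7 -13.3  -8.1]
45,40,11,20 [ 4.1  1.  -0. ] [  4.  -18.7 -12.1]
48,40,10,22 [ 4.1  1.  -0. ] [  5.1 -23.9 -16.4]
51,40,10,24 [ 4.1  1.  -0. ] [  6.1 -28.2 -21.8]
heel 0.68 [336.4 233.2]
heel 0.54 [361.6 242.1]
top_edge 0.84 [346.2 194.4]
top_edge 0.42 [338.4 235. ]
foot 0.7 [370.6 244.3]
foot 0.65 [382.6 172.7]
32 [array([335.6, 232.6]), array([346.5, 194.6]), array([333.4, 231.9])]
36 [array([335.6, 232.6]), array([347.6, 194.3]), array([333.6, 231.4])]
[ 521.1677897  -211.57737079  132.42968006] [ 0.41239546  0.36256673 -0.01419246] [-0.67  0.37  1.2   0.42  2.04  0.78]
```

Emit:
send_rows(
  moves=[
    [[1.8,0.5,0],[0.001,-0.0065,-0.003],0.016],
    [[3.5,0.9,0],[0.0022,-0.0115,-0.0065],0.018],
    [[4.1,1,0],[0.004,-0.0187,-0.0121],0.02],
    [[4.1,1,0],[0.0051,-0.0239,-0.0164],0.022],
    [[4.1,1,0],[0.0061,-0.0282,-0.0218],0.024],
  ],
)

```text
time: 6.05
eef_pos: [527.3, -240.7, 109.7]
tcp_rot: [0.934, 0.106, -0.038, -0.339]
ft_force: [0.0, -0.8, -1.2]
width: 23.3
grasp_force: 0.4
```

```bash
python3 nxt.py 51,40,10,24 54,40,9,26 57,40,8,28 60,40,8,30 63,40,8,30 66,40,8,30
python3 - <<'E'
from h import *
for p,q,c,t in tilt(): 
    if t in("top_edge","heel","foot"):print(t,c,p.round(1))
yaw=np.radians(12.9);H=np.array([501.84,-128.66])
for th in(47,51):
    M=model(H,yaw,np.radians(th)); print(th,[proj("scene",M(*q)).round(1) for q in((0,0,0),(0,0,160),(-28,0,10))])
s=bot.get_state();print(s["eef_pos"],s["ft_force"],s["width"])
E
```

```text
51,40,10,24 [ 0.  0. -0.] [0.1 0.4 0.8]
54,40,9,26 [ 0.  0. -0.] [ 1.2 -4.3 -4.2]
57,40,8,28 [ 0.  0. -0.] [ 2.2 -8.7 -9.5]
60,40,8,30 [ 0.  0. -0.] [  3.  -12.  -15.6]
63,40,8,30 [ 0.  0. -0.] [  3.8 -15.7 -22.6]
66,40,8,30 [ 0.  0. -0.] [  4.6 -19.  -29.8]
heel 0.65 [335.7 230.8]
heel 0.54 [361.1 242.8]
top_edge 0.63 [364.  218.2]
foot 0.97 [332.8 229. ]
foot 0.6 [371.1 243.7]
47 [array([335.6, 232.6]), array([350.1, 194.4]), array([334.2, 230. ])]
51 [array([335.6, 232.6]), array([350.9, 194.8]), array([334.5, 229.6])]
[ 527.12949325 -240.23519368  110.14721491] [-0.54276028  0.68481864 -0.21044312] 23.684831875386543
```

Emit:
send_rows(
  moves=[
    [[0,0,0],[0.0012,-0.0045,-0.0045],0.026],
    [[0,0,0],[0.0022,-0.009,-0.01],0.028],
    [[0,0,0],[0.003,-0.0122,-0.0158],0.03],
    [[0,0,0],[0.0038,-0.0158,-0.0225],0.03],
    [[0,0,0],[0.0046,-0.019,-0.0295],0.03],
  ],
)

```text
time: 6.85
eef_pos: [531.7, -260.0, 79.4]
tcp_rot: [0.934, 0.105, -0.039, -0.34]
ft_force: [-0.5, -1.7, -0.7]
width: 29.8
grasp_force: 0.8
```

```bash
python3 nxt.py 66,40,8,30 68,38,8,30 70,36,7,30 72,34,7,30 74,32,6,30 76,30,6,30
python3 chk.py 3 300 150 90 100
```

```text
66,40,8,30 [-0. -0.  0.] [0.2 0.3 0.5]
68,38,8,30 [-2.  -0.5  0. ] [ 0.5 -1.1 -4.6]
70,36,7,30 [-3.9 -0.9  0. ] [ 1.  -3.3 -9.4]
72,34,7,30 [-5.9 -1.4  0. ] [  1.3  -4.4 -14.6]
74,32,6,30 [-7.8 -1.8  0. ] [  1.7  -6.2 -19.7]
76,30,6,30 [-9.8 -2.3  0. ] [  1.9  -7.  -25.1]
[ 531.36 -260.21   77.94] 29.88898732278307 [ 0.95 -2.87 -0.57] [-0.73  0.56  1.08  0.43  2.06  0.71]
```

View pics/c3.png

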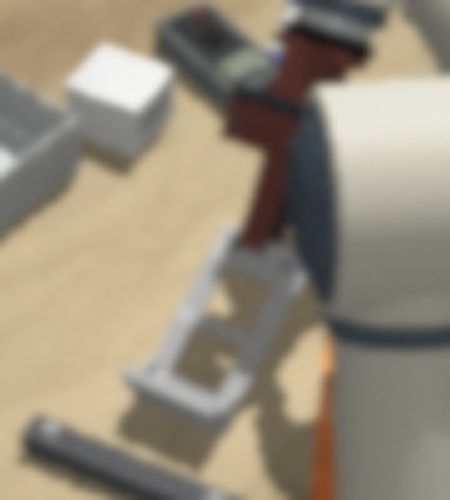

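The plate is leaning on the outer finger, partly lowered, with the heel on the bench. Since the plate has tilted more than the tool, contact is now the top edge on the pad face. I'll replan with that geometry and check whether the heel slid.

```bash
cat > fit.py <<'E'
from h import *
from scipy.optimize import least_squares
yaw=np.radians(12.9);H=np.array([501.84,-128.66])
def fit(g):
    best={}
    M=lambda v:model(H+v[0]*frame(yaw)[0][:2],yaw,np.radians(v[1])); o=[]
    for cam in("scene","top"):
        viewer.get_image(cam)
        for t,q in(("heel",(0,0,0)),("heel_left",(0,40,0)),("heel_right",(0,-40,0)),("top_edge",(0,0,160)),("foot",(-28,0,10))):
            for c,p in pts(cam,t,3):
                e=np.linalg.norm(proj(cam,M(g)(*q))-p)
                if c>.4 and e<8: o.append((cam,q,p,t))
    f=lambda v:np.concatenate([proj(c,M(v)(*q))-p for c,q,p,_ in o])
    r=least_squares(f,g,loss="soft_l1")
    for a,b in zip(o,r.fun.reshape(-1,2)): print(a[0],a[3],b.round(1),a[2].round(1))
    print("slide,theta",r.x.round(1)); return r.x
if __name__=="__main__":
    import sys; fit([float(sys.argv[1]),float(sys.argv[2])])
    s=bot.get_state(); R=Rn.from_quat(s["tcp_rot"]).as_matrix(); bx=frame(yaw)[0]
    C=s["eef_pos"]+11*R[:,2]+s["width"]/2*R[:,1]; print("padcorner rel heel0: x,z",(C-np.append(H,0))@bx,C[2],"be",np.degrees(np.arcsin(-R[:,2]@bx)),s["ft_force"])
    # theta where edge touches pad line
    for sl in(0,-5,-10):
      for th in np.arange(50,91,.25):
        E=np.array([sl+160*np.sin(np.radians(th)),160*np.cos(np.radians(th))]); c2=np.array([(C-np.append(H,0))@bx,C[2]]); a=np.array([R[:,2]@bx,R[2,2]]); n=np.array([a[1],-a[0]])
        if (E-c2)@n<=0: print("slide",sl,"th",th,"e",-(E-c2)@a); break
E
python3 fit.py 0 62
```

```text
scene heel [-2.8 -1.5] [338.  234.7]
scene heel_left [ 1.  -0.2] [325.3 229.6]
scene heel_right [0.5 1.9] [343.8 235.1]
scene top_edge [-2.8  0.5] [355.7 198.8]
scene foot [-0.3 -0.1] [335.5 228.4]
top heel [-0.  -1.3] [298.3 208.3]
top heel_left [0.5 5.1] [295.1 189.5]
top heel_right [0.8 0.4] [300.1 219. ]
top top_edge [0.1 3.2] [346.2 192.3]
top foot [-0.3  0.3] [298.2 206.2]
slide,theta [-3.5 69.1]
padcorner rel heel0: x,z 138.4000175728804 62.33885984893602 be 40.00880233081957 [ 0.86903697 -0.02527454 -1.63975689]
slide 0 th 64.5 e 8.877710974755669
slide -5 th 66.0 e 3.877010761298474
slide -10 th 67.5 e -1.2222550015002116
```

Emit:
send_rows(
  moves=[
    [[0,0,0],[0,0,-0.005],0.03],
    [[0,0,0],[0,0,-0.01],0.03],
    [[0,0,0],[0.0004,-0.002,-0.015],0.03],
    [[0,0,0],[0.0008,-0.0034,-0.0205],0.03],
    [[0,0,0],[0.0011,-0.0049,-0.0255],0.03],
  ],
)

```text
time: 8.0
eef_pos: [532.7, -264.5, 54.0]
tcp_rot: [0.934, 0.105, -0.039, -0.34]
ft_force: [0.4, -2.6, -0.7]
width: 29.9
grasp_force: 1.0
```

```bash
python3 fit.py -4 75
```

```text
scene heel [-1.2  1.3] [336.3 232.1]
scene heel_left [-0.1  0.1] [326.3 229.5]
scene heel_right [-1.5  2.3] [345.6 234.9]
scene top_edge [ 0.8 -0.4] [352.4 201.6]
scene foot [2.6 0.1] [332.8 227.9]
top heel [ 0.9 -1.2] [297.1 208.2]
top heel_left [0.4 3.8] [294.9 190.9]
top top_edge [-0.2  1.7] [347.1 193.9]
top foot [ 0.2 -1.2] [298.3 207.6]
slide,theta [-4.5 74.5]
padcorner rel heel0: x,z 143.4209259026935 36.83948480107538 be 40.016617406629656 [-0.54052254 -0.09306593 -1.45614295]
slide 0 th 72.75 e 14.156471435961352
slide -5 th 74.25 e 8.630553688690627
slide -10 th 76.0 e 2.6050236060088343
```

Emit:
send_rows(
  moves=[
    [[0,0,0],[0.0002,-0.001,-0.005],0.03],
    [[0,0,0],[0.0004,-0.002,-0.0105],0.03],
    [[0,0,0],[0.0007,-0.003,-0.0155],0.03],
    [[0,0,0],[0.0009,-0.004,-0.0205],0.03],
    [[0,0,0],[0.0012,-0.005,-0.025],0.03],
  ],
)

```text
time: 9.1
eef_pos: [533.8, -269.2, 29.0]
tcp_rot: [0.934, 0.105, -0.039, -0.34]
ft_force: [-0.3, 0.5, -1.9]
width: 30.4
grasp_force: 0.6
```

```bash
python3 fit.py -5 82
```

```text
scene heel [-0.1 -0.7] [335.3 233.9]
scene heel_left [0.2 0.6] [326.1 228.8]
scene heel_right [0.7 0.4] [343.5 236.7]
scene foot [0.8 0.2] [334.6 227.8]
top heel [-0.7 -1.7] [298.9 208.7]
top heel_left [0.5 3.9] [295.1 190.8]
top heel_right [ 0.2 -1.3] [300.6 220.7]
top top_edge [-2.3  2.9] [349.1 192.7]
top foot [ 0.7 -0.7] [297.7 207.1]
slide,theta [-3.7 72.7]
padcorner rel heel0: x,z 148.7401273231909 11.803574269962951 be 40.0061337986715 [-0.51658942 -1.10487884 -1.96750135]
slide 0 th 81.75 e 14.718826420876615
slide -5 th 83.75 e 7.713971376354826
slide -10 th 85.5 e 1.0672440625056665
```

Emit:
send_rows(
  moves=[
    [[-3.5,-0.8,0],[0,0.0001,-0.0015],0.03],
    [[-7,-1.6,0],[-0.0001,0.0003,-0.003],0.03],
    [[-10.5,-2.4,0],[-0.0001,0.0004,-0.0043],0.03],
    [[-14,-3.2,0],[-0.0002,0.0006,-0.0057],0.03],
    [[-17.5,-4,0],[-0.0002,0.0007,-0.007],0.03],
  ],
)

```text
time: 10.2
eef_pos: [533.9, -268.7, 23.2]
tcp_rot: [0.976, 0.11, -0.021, -0.189]
ft_force: [0.9, 0.5, -0.6]
width: 30.2
grasp_force: 0.0
```

```bash
python3 fit.py -5 86; python3 chk.py 4 290 150 100 110
```

```text
scene heel [-0.  -0.2] [335.4 233.1]
scene heel_left [ 3.5 -2.7] [323.1 231.8]
scene heel_right [3.3 1.6] [341.2 235.1]
scene top_edge [-0.6 -0.7] [354.3 208.1]
scene foot [1.4 0.2] [335.3 226.3]
top heel [1.2 1.2] [297.6 205.7]
top heel [-0.9 -1.2] [299.7 208.1]
top heel_left [-1.3  4.2] [297.4 190.3]
top heel_right [-0.4  1.3] [301.8 218. ]
top top_edge [-2.7 -0.6] [350.6 196.9]
top foot [ 1.5 -1.5] [300.4 207.2]
slide,theta [-1.8 90.5]
padcorner rel heel0: x,z 153.6827558056719 6.476787716287641 be 22.10620709039734 [-0.06585924  0.70101909  0.61223407]
slide 0 th 83.25 e 13.382821832414164
slide -5 th 86.75 e 2.8022340203869884
[ 533.66 -268.84   22.45] 30.02232497158455 [ 0.06  0.36 -1.13] [-0.66  0.39  1.3   0.24  1.75  0.69]
```

View pics/c4.png

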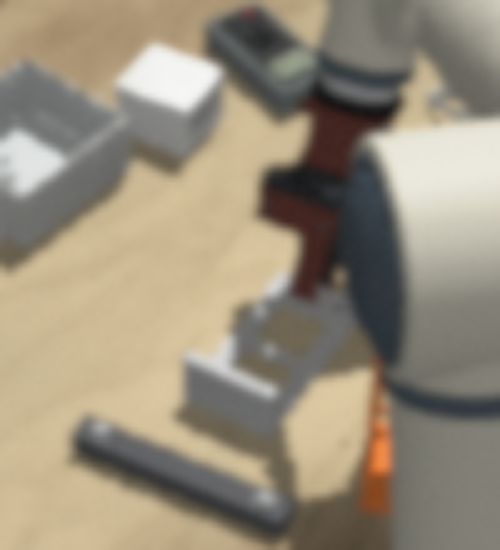

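The plate is almost flat and the foot stands up facing the bar. I'm easing the finger out from under the top edge.

Emit:
send_rows(
  moves=[
    [[0,0,0],[0.0003,-0.001,-0.0005],0.03],
    [[0,0,0],[0.0005,-0.002,-0.001],0.03],
    [[0,0,0],[0.0008,-0.003,-0.001],0.03],
    [[0,0,0],[0.001,-0.004,-0.001],0.03],
    [[0,0,0],[0.0012,-0.005,-0.001],0.03],
  ],
)

```text
time: 11.35
eef_pos: [535.0, -273.8, 21.8]
tcp_rot: [0.975, 0.11, -0.022, -0.19]
ft_force: [0.4, -0.0, -0.4]
width: 30.1
grasp_force: 0.0
```

Emit:
send_rows(
  moves=[
    [[0,0,0],[0.0003,-0.001,0],0.03],
    [[0,0,0],[0.0007,-0.003,0],0.03],
    [[0,0,0],[0.0016,-0.007,0],0.03],
    [[0,0,0],[0.005,-0.022,0.01],0.03],
    [[0,0,0],[0.012,-0.052,0.02],0.03],
  ],
)

```text
time: 11.85
eef_pos: [547.0, -324.8, 41.9]
tcp_rot: [0.975, 0.111, -0.022, -0.191]
ft_force: [1.8, -1.0, 0.9]
width: 30.3
grasp_force: 0.0
```

Emit:
send_rows(
  moves=[
    [[-7,-1.6,0],[0,0,0.02],0.06],
    [[-14,-3.2,0],[0,0,0.03],0.06],
    [[-21.7,-5,0],[0,0,0.04],0.06],
  ],
)

```text
time: 12.15
eef_pos: [547.5, -327.3, 82.2]
tcp_rot: [0.994, 0.112, 0.001, 0.004]
ft_force: [-0.0, -0.8, 0.7]
width: 50.3
grasp_force: 0.0
```

```bash
python3 fit.py -5 89; python3 - <<'E'
from h import *
s=bot.get_state(); print(s["eef_pos"],s["tcp_rot"].round(3),s["qpos"].round(2))
im=viewer.get_image("top")
for t in("bracket",):
    for r in regions_of("top",t)[:3]:
        m=r["mask"]; ys,xs=np.nonzero(m); P=np.float32([atz("top",(x,y),6)[:2] for x,y in zip(xs,ys)]); print(r["confidence"],len(xs),xs.mean(),ys.mean(),cv2.minAreaRect(P))
cv2.imwrite("pics/top5.png",im); cv2.imwrite("pics/ct5.png",cv2.resize(im[170:270,255:375],None,fx=5,fy=5,interpolation=cv2.INTER_CUBIC))
E
```

```text
scene heel [1.8 1.4] [333.2 232.1]
scene heel_left [ 3.8 -1.3] [322.3 230.9]
scene heel_right [0.2 1.7] [343.9 235.6]
scene top_edge [-1.8 -0.3] [355.2 206.9]
scene foot [1.2 0.9] [334.9 226.3]
top heel [ 0.6 -0.4] [297.1 207.5]
top heel_left [-0.1  4.8] [295.2 190. ]
top heel_right [3.  3.3] [297.4 216.2]
top top_edge [-3.8  1.1] [350.9 195.2]
top foot [0.2 2.2] [300.2 203.8]
slide,theta [-5.2 87.7]
padcorner rel heel0: x,z 232.45519794747207 70.07433291409306 be -0.1359445562583146 [-0.42663858 -1.0147894  -0.09445756]
[ 546.73478464 -326.19523049   81.00344372] [ 0.994  0.112 -0.     0.001] [-0.59  0.21  1.37 -0.    1.56  0.76]
0.83 715 315.24335664335666 201.41958041958043 ((519.7998657226562, -200.16590881347656), (83.49144744873047, 162.08932495117188), 10.10110855102539)
0.6 204 305.6078431372549 249.68627450980392 ((369.4176330566406, -152.29000854492188), (37.271644592285156, 61.00153732299805), 45.243865966796875)
```

View pics/ct5.png

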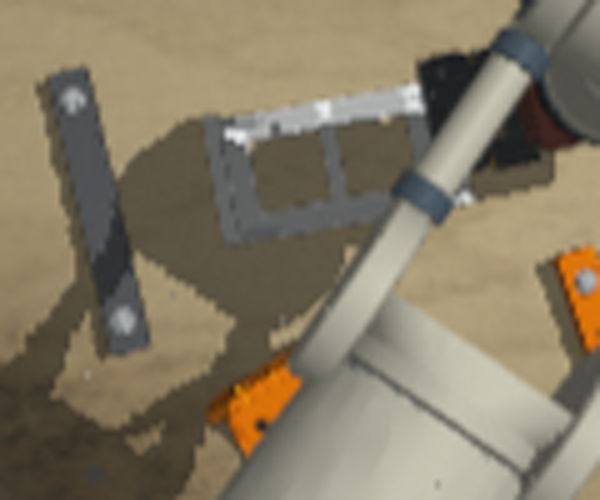

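The bracket lies flat on its outer face, with the foot standing towards the bar and about 60 mm from it, yawed roughly 3°. I'll turn the tool so the two open fingers line up parallel to the bar, then push square on the top edge.

Emit:
send_rows(
  moves=[
    [[0,0,8.4],[0,0,0],0.044],
    [[0,0,16.8],[0,0,0],0.044],
    [[0,0,25.2],[0,0,0],0.044],
    [[0,0,33.6],[0,0,0],0.044],
    [[0,0,42],[0,0,0],0.044],
  ],
)

```text
time: 13.35
eef_pos: [547.0, -325.7, 81.7]
tcp_rot: [0.886, 0.464, 0.001, 0.001]
ft_force: [0.2, 0.9, -0.2]
width: 43.9
grasp_force: 0.0
```

Emit:
send_rows(
  moves=[
    [[0,0,8.4],[0,0,0],0.044],
    [[0,0,16.8],[0,0,0],0.044],
    [[0,0,25.2],[0,0,0],0.044],
    [[0,0,33.6],[0,0,0],0.044],
    [[0,0,42],[0,0,0],0.044],
  ],
)

```text
time: 13.85
eef_pos: [547.0, -325.7, 81.7]
tcp_rot: [0.661, 0.75, 0.001, 0.001]
ft_force: [-0.4, -0.6, -0.8]
width: 44.2
grasp_force: 0.0
```

Emit:
send_rows(
  moves=[
    [[0,0,6.9],[0,0,-0.03],0.044],
    [[0,0,6.9],[0,0,-0.06],0.044],
    [[0,0,6.9],[0,0,-0.067],0.044],
  ],
)

```text
time: 14.15
eef_pos: [545.0, -324.4, 11.3]
tcp_rot: [0.617, 0.787, 0.001, -0.002]
ft_force: [-11.7, 7.7, 20.3]
width: 43.9
grasp_force: 10.0
```

```bash
cat > fin.py <<'E'
from h import *
np.set_printoptions(precision=2,suppress=True)
s=bot.get_state(); R=Rn.from_quat(s["tcp_rot"]).as_matrix(); fm=np.array([490.1,-64.2,0])
p=s["eef_pos"]; print(p,"bar x",(p-fm)@xh,"lat",(p-fm)@u,"yaw of y",np.degrees(np.arctan2(R[1,1],R[0,1])),"width",s["width"],s["ft_force"])
# top-view edges: bracket foot top (z=50) & bar, from masks
viewer.get_image("top"); 
for r in regions_of("top","bracket")[:2]:
    m=r["mask"]; ys,xs=np.nonzero(m)
    P=np.array([atz("top",(x,y),0)[:2] for x,y in zip(xs,ys)])-fm[:2]
    a,b=P@xh[:2],P@u[:2]
    # leftmost (towards bar) boundary as line, seen at z=50
    Q=np.array([atz("top",(x,y),50)[:2] for x,y in zip(xs,ys)])-fm[:2]; qa,qb=Q@xh[:2],Q@u[:2]
    pr=[(c,qa[(qb>=c-2.5)&(qb<c+2.5)].min()) for c in np.arange(-45,41,5) if ((qb>=c-2.5)&(qb<c+2.5)).any()]
    print(round(r["confidence"],2),len(xs),"face line fit (deg,x0)",(lambda k:(np.degrees(np.arctan(k[0])),k[1]))(np.polyfit(*np.array(pr)[2:-2].T,1)) if len(pr)>8 else pr,"extent x",a.min(),a.max(),"lat",b.min(),b.max())
E
python3 fin.py
```

```text
[ 545.01 -324.41   11.29] bar x 265.7997894451627 lat -8.609295819229972 yaw of y 13.779114675028117 width 43.91118576512907 [-11.72   7.74  20.33]
0.68 639 face line fit (deg,x0) (np.float64(-1.5086562396357435), np.float64(59.79667833654726)) extent x 58.23085683590032 219.88810426602512 lat -42.53212140216508 41.020718968173306
0.5 168 face line fit (deg,x0) [] extent x 23.578194367831987 81.6691618836579 lat -163.31806709848607 -116.33765544803502
```

Emit:
send_rows(
  moves=[
    [[0,0,0],[0,0,0.002],0.044],
    [[0,0,0],[0,0,0.002],0.044],
  ],
)

```text
time: 14.45
eef_pos: [547.7, -326.2, 18.3]
tcp_rot: [0.617, 0.787, 0.002, 0.002]
ft_force: [-0.0, -0.4, 0.3]
width: 44.1
grasp_force: 0.0
```

Emit:
send_rows(
  moves=[
    [[0,0,0],[0,0,-0.001],0.044],
    [[0,0,0],[0,0,-0.002],0.044],
    [[0,0,0],[0,0,-0.003],0.044],
    [[0,0,0],[0,0,-0.003],0.044],
  ],
)

```text
time: 14.85
eef_pos: [546.8, -325.5, 13.5]
tcp_rot: [0.617, 0.787, 0.001, 0.001]
ft_force: [-0.7, 0.3, -0.1]
width: 44.0
grasp_force: 0.0
```

Emit:
send_rows(
  moves=[
    [[0,0,0],[-0.0019,0.0078,0],0.044],
    [[0,0,0],[-0.0038,0.0155,0],0.044],
    [[0,0,0],[-0.0057,0.0233,0],0.044],
    [[0,0,0],[-0.0076,0.0311,0],0.044],
    [[0,0,0],[-0.0086,0.035,0],0.044],
  ],
)

```text
time: 15.35
eef_pos: [538.3, -289.7, 13.9]
tcp_rot: [0.617, 0.787, 0.001, 0.001]
ft_force: [-0.2, -2.0, -0.7]
width: 43.9
grasp_force: 0.9
```

Emit:
send_rows(
  moves=[
    [[0,0,0],[-0.0012,0.0049,0],0.044],
    [[0,0,0],[-0.0024,0.0097,0],0.044],
    [[0,0,0],[-0.0036,0.0146,0],0.044],
    [[0,0,0],[-0.0048,0.0194,0],0.044],
    [[0,0,0],[-0.006,0.0243,0],0.044],
  ],
)

```text
time: 15.85
eef_pos: [532.3, -266.2, 13.9]
tcp_rot: [0.617, 0.787, 0.001, 0.001]
ft_force: [1.2, -3.3, -0.5]
width: 44.0
grasp_force: 1.4
```

```bash
python3 fin.py
```

```text
[ 532.3  -266.23   13.86] bar x 206.27147807676724 lat -7.101147144679337 yaw of y 13.783102179421576 width 44.04181489994676 [ 1.21 -3.27 -0.53]
0.84 631 face line fit (deg,x0) (np.float64(0.1452153284449322), np.float64(37.599125248703835)) extent x 34.660710124245945 189.1164321729274 lat -50.43288282897418 32.88495002539984
0.61 47 face line fit (deg,x0) [] extent x 87.55807983896027 112.24018892652643 lat -134.03158876324716 -105.46904490363725
```

Emit:
send_rows(
  moves=[
    [[0,0,0],[-0.0012,0.0049,0],0.044],
    [[0,0,0],[-0.0024,0.0097,0],0.044],
    [[0,0,0],[-0.0036,0.0146,0],0.044],
    [[0,0,0],[-0.0048,0.0194,0],0.044],
    [[0,0,0],[-0.006,0.0243,0],0.044],
  ],
)

```text
time: 16.45
eef_pos: [526.3, -241.7, 13.8]
tcp_rot: [0.617, 0.787, 0.001, 0.001]
ft_force: [0.6, -3.7, 0.6]
width: 44.3
grasp_force: 1.4
```

Emit:
send_rows(
  moves=[
    [[0,0,0],[-0.0005,0.0019,0],0.044],
    [[0,0,0],[-0.001,0.0039,0],0.044],
    [[0,0,0],[-0.0014,0.0058,0],0.044],
  ],
)

```text
time: 16.75
eef_pos: [524.9, -236.2, 13.8]
tcp_rot: [0.617, 0.787, 0.001, 0.001]
ft_force: [0.5, -3.6, 0.5]
width: 43.7
grasp_force: 1.5
```

Emit:
send_rows(
  moves=[
    [[0,0,0],[-0.0003,0.001,0],0.044],
    [[0,0,0],[-0.0005,0.0019,0],0.044],
  ],
)

```text
time: 16.95
eef_pos: [524.5, -234.4, 13.8]
tcp_rot: [0.617, 0.787, 0.001, 0.001]
ft_force: [0.9, -2.3, 0.2]
width: 43.7
grasp_force: 1.5
```

```bash
python3 fin.py
```

```text
[ 524.47 -234.4    13.78] bar x 173.48938164694707 lat -7.12476212334458 yaw of y 13.78207306009974 width 43.72568449976371 [ 0.93 -2.28  0.23]
0.76 229 face line fit (deg,x0) [] extent x 52.094933770455214 114.77825556623478 lat -159.75990716130966 -108.5066695125764
0.63 545 face line fit (deg,x0) (np.float64(0.7672030033061613), np.float64(4.646132415789094)) extent x 0.5252984452533028 152.81274096470656 lat -48.16095251536259 35.24881517180104
```

Not yet in contact with the bar, since the force is still only sliding friction. I continue 1 mm at a time.

Emit:
send_rows(
  moves=[
    [[0,0,0],[-0.0002,0.001,0],0.044],
    [[0,0,0],[-0.0005,0.0019,0],0.044],
    [[0,0,0],[-0.0005,0.0019,0],0.044],
  ],
)

```text
time: 17.35
eef_pos: [524.0, -232.4, 13.8]
tcp_rot: [0.617, 0.787, 0.002, 0.001]
ft_force: [0.5, -2.7, 0.3]
width: 43.8
grasp_force: 1.4
```

Emit:
send_rows(
  moves=[
    [[0,0,0],[-0.0002,0.001,0],0.044],
    [[0,0,0],[-0.0002,0.001,0],0.044],
  ],
)

```text
time: 17.55
eef_pos: [523.8, -231.4, 13.8]
tcp_rot: [0.617, 0.787, 0.001, 0.001]
ft_force: [0.3, -2.4, 1.6]
width: 44.1
grasp_force: 1.4
```

Emit:
send_rows(
  moves=[
    [[0,0,0],[-0.0002,0.001,0],0.044],
    [[0,0,0],[-0.0002,0.001,0],0.044],
  ],
)

```text
time: 17.75
eef_pos: [523.6, -230.5, 13.8]
tcp_rot: [0.617, 0.787, 0.001, 0.001]
ft_force: [1.0, -3.6, 0.8]
width: 44.0
grasp_force: 1.7
```

Emit:
send_rows(
  moves=[
    [[0,0,0],[-0.0002,0.001,0],0.044],
    [[0,0,0],[-0.0002,0.001,0],0.044],
  ],
)

```text
time: 17.95
eef_pos: [523.7, -230.3, 13.8]
tcp_rot: [0.617, 0.787, 0.001, 0.002]
ft_force: [1.2, -6.4, -1.1]
width: 44.2
grasp_force: 3.2
```

Emit:
send_rows(
  moves=[
    [[0,0,0],[-0.0002,0.001,0],0.044],
    [[0,0,0],[-0.0002,0.001,0],0.044],
  ],
)

```text
time: 18.15
eef_pos: [523.9, -230.1, 14.1]
tcp_rot: [0.617, 0.787, 0.001, 0.003]
ft_force: [2.9, -8.5, -2.7]
width: 43.8
grasp_force: 4.6
```

```bash
python3 fin.py
```

```text
[ 523.86 -230.08   14.06] bar x 169.146250359861 lat -6.688498926669743 yaw of y 13.77271956186777 width 43.76466878828035 [ 2.94 -8.49 -2.73]
0.85 513 face line fit (deg,x0) (np.float64(1.595579898497858), np.float64(0.48346032266085215)) extent x -3.910768370559454 146.62363222140993 lat -47.415509710125065 32.863976614927374
0.7 306 face line fit (deg,x0) [] extent x 42.25530607372605 115.49370587511187 lat -164.3428486587824 -107.7892648543195
```

Contact with the bar: the force is rising and the motion has stalled at x = 169. I'll back off, close the fingers and press once at the centre, so the bar's own face sets the squareness.

Emit:
send_rows(
  moves=[
    [[0,0,0],[0.0012,-0.0049,0],0.044],
    [[0,0,0],[0.0029,-0.0117,0],0.044],
    [[0,0,0],[0.0029,-0.0117,0],0.0],
    [[0,0,0],[0.0029,-0.0117,0],0.0],
    [[0,0,0],[0.0029,-0.0117,0],0.0],
  ],
)

```text
time: 18.75
eef_pos: [525.9, -239.8, 13.5]
tcp_rot: [0.617, 0.787, 0.002, 0.001]
ft_force: [-0.3, 0.0, -0.4]
width: 23.8
grasp_force: 0.0
```

```bash
python3 fin.py
```

```text
[ 525.88 -239.81   13.47] bar x 179.07657966414166 lat -7.045275231288441 yaw of y 13.792680828199984 width 23.826131676943525 [-0.3   0.   -0.44]
0.83 687 face line fit (deg,x0) (np.float64(0.4363910528977089), np.float64(-1.6817462522445996)) extent x -6.233438011437931 156.48835494431145 lat -49.79532782546422 35.24881517180104
0.72 195 face line fit (deg,x0) [] extent x 58.8931207485143 118.55043397617818 lat -157.46614283471106 -108.5066695125764
```

Emit:
send_rows(
  moves=[
    [[0,0,0],[-0.0012,0.0049,0],0.0],
    [[0,0,0],[-0.0021,0.0087,0],0.0],
    [[0,0,0],[-0.0024,0.0097,0],0.0],
    [[0,0,0],[-0.0026,0.0107,0],0.0],
    [[0,0,0],[-0.0029,0.0117,0],0.0],
  ],
)

```text
time: 19.35
eef_pos: [523.7, -230.1, 14.2]
tcp_rot: [0.617, 0.787, 0.001, 0.003]
ft_force: [2.9, -9.3, -3.1]
width: 0.6
grasp_force: 4.6
```

Emit:
send_rows(
  moves=[
    [[0,0,0],[-0.0002,0.001,0],0.0],
    [[0,0,0],[-0.0005,0.002,0],0.0],
    [[0,0,0],[-0.0005,0.002,0],0.0],
  ],
)

```text
time: 19.65
eef_pos: [523.7, -230.0, 14.8]
tcp_rot: [0.618, 0.786, -0.0, 0.005]
ft_force: [3.6, -12.2, -1.8]
width: 0.7
grasp_force: 6.3
```

Emit:
send_rows(
  moves=[
    [[0,0,0],[0.0005,-0.002,0],0.0],
    [[0,0,0],[0.0014,-0.006,0],0.0],
    [[0,0,0],[0.005,-0.02,0.005],0.0],
    [[0,0,0],[0.012,-0.05,0.04],0.0],
    [[0,0,0],[0.018,-0.075,0.085],0.0],
  ],
)

```text
time: 20.15
eef_pos: [539.2, -300.1, 95.1]
tcp_rot: [0.617, 0.787, 0.001, -0.002]
ft_force: [1.2, 0.1, 0.9]
width: 0.6
grasp_force: 0.0
```

Emit:
send_rows(
  moves=[
    [[0,0,0],[0.01,-0.04,0.025],0.0],
    [[0,0,0],[0.02,-0.08,0.05],0.0],
    [[0,0,0],[0.02,-0.12,0.075],0.0],
    [[0,0,0],[0.02,-0.16,0.1],0.0],
    [[0,0,0],[0.02,-0.2,0.12],0.0],
  ],
)

```text
time: 20.65
eef_pos: [560.5, -501.6, 218.8]
tcp_rot: [0.617, 0.787, 0.002, 0.001]
ft_force: [-0.6, 0.6, 0.6]
width: 0.7
grasp_force: 0.0
```

```bash
python3 fin.py; python3 - <<'E'
from h import *
from scipy.optimize import least_squares
im=snap("top","top9"); 
# bar face line vs foot face line: foot underside at z 0..50 against face; bracket far edge (z=6) line
fm=np.array([490.1,-64.2,0])
r=max(regions_of("top","bracket")[:2],key=lambda r:r["mask"].sum()); m=r["mask"]; ys,xs=np.nonzero(m); k=xs>xs.max()-30
for nm,z,axis,sgn in(("far edge",6,xh,1),("foot top underside",50,xh,-1)):
    E=[]
    for row in np.unique(ys):
        c=xs[ys==row]; c=c.max()+.5 if sgn>0 else c.min()-.5
        q=atz("top",(c,row),z)-fm; E.append((q@u,q@xh))
    E=np.array(E); med=np.median(E[:,1]); E=E[(abs(E[:,0]+7)<32)&(abs(E[:,1]-med)<12)]
    p=np.polyfit(E[:,0],E[:,1],1); print(nm,"deg",np.degrees(np.arctan(p[0])).round(2),"x at centre",np.polyval(p,-7).round(1))
for t in("stop_bar",):
    for r in regions_of("top",t)[:1]:
        y,x=np.nonzero(r["mask"]); print(t,cv2.minAreaRect(np.float32([atz("top",a,22)[:2] for a in zip(x,y)])))
for t in("timer_a","driver","tape","frames"): print(t,[atz("top",p)[:2].round() for c,p in pts("top",t) if c>.4])
E
```

```text
[ 560.5  -501.62  218.83] bar x 441.6031436165119 lat -35.73624936854182 yaw of y 13.837535867986194 width 0.7386431697959003 [-0.62  0.58  0.63]
0.95 954 face line fit (deg,x0) (np.float64(-1.6506348819288228), np.float64(-0.8122281896922429)) extent x -4.857629986651862 160.32518177747403 lat -48.129937097594755 35.5204569085792
0.6 397 face line fit (deg,x0) [] extent x 26.618758111450894 116.20953828033996 lat -171.47069621293662 -108.5066695125764
far edge deg 1.07 x at centre 158.7
foot top underside deg 0.65 x at centre -3.2
stop_bar ((486.8198547363281, -50.957611083984375), (179.7266387939453, 26.512683868408203), 14.023900985717773)
timer_a [array([575., 169.]), array([460., 166.])]
driver [array([360., 210.])]
tape [array([781., 164.])]
frames [array([774., 159.]), array([ 572., -551.])]
```

```bash
python3 -c "
from rig import job_done; print(job_done())"
```

```text
the job is handed in; nothing more can be done
None
```

The bracket was tipped over on the outer finger, laid on its outer face and pushed up to the stop bar, then handed in: contact was confirmed by force (about 12 N), squareness only to about 1° in the last top-camera measurement.

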